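Book out the mango crate at the fruit stall

ROBOT

A 6-joint arm with a two-finger parallel gripper is mounted at the origin on the work surface. World frame = base frame: x ahead of the robot, y to its left, z up, the work surface at z = 0. Lengths are in m, angles in rad, forces in N, time in s.
With the tool pointing down it reaches from about 0.375 to 0.975 m from the base axis. Payload 3.8 kg.
Tool frame: the origin (TCP) lies on the centre line of the jaws, within the pads' length; the fingertips stand 14 mm ahead of it and the grasp point (between the pads) lies 5 mm behind it (bot.finger_overhang is the distance from the TCP to the fingertips, in m); y points along the fingers, x is the direction in which the jaws open and shut, and the axes are right-handed (so a half turn about y gives the same grasp; the last joint's range is limited). The gripper opens to 85 mm and grips with 20 to 120 N. Pads are 22 mm wide; open, the fingers measure 114 mm over their backs; the gripper's body (76 mm by 85 mm) begins 54 mm behind the grasp point. The pads swing forward as they close: fully open they stand 13 mm farther back than shut.
Start: joints at [-1.299, 0.264, 1.604, -0, 1.274, -0.037], TCP at [0.205, -0.643, 0.245] pointing down, gripper open.
Joint ranges: [-2.63, 2.63], [-0.94, 2.18], [0.31, 2.57], [-1.31, 4.45], [0, 2.66], [-2.55, 2.55]. Speed limits (rad/s): [2.57, 2.57, 3.14, 3.14, 3.14, 3.14].

INTERFACE

Orientations are given as a rotation vector (axis times angle).
In Python, from workcell import readout, read_camera, bot, spotter gives the robot as it stands.
- The arm moves only by the tool jog_arm, never from a script. Its argument "increments" is a list of rows, each a list of 7 numbers: the shift along the tool's x, y, z in m, then the turn, a rotation vector about the tool's x, y, z in rad, then the opening, from 0 (shut) to 1 (fully open). A call has 1 to 10 rows; each row shifts and turns the pose as measured when the row begins, along the tool's axes as they then stand; what a row does not reach is not made up. A row lasts 1/8 s, in which the tool goes at most 62.5 mm and 10.7 degrees, less where a joint would pass 70% of its speed; a pose out of reach is approached as far as the arm can. A call with a gripper value outside its range is refused whole. The fingers move at their own pace and stop on an object; "force" is the grip in N (left out, the last holds). Time passes only in rows, so rows that do not move let the fingers close. It gives the time, the measured TCP pose, the force and the opening at its end, in the units of the state.
- readout.read_state(): the state, without advancing time (a new reading comes with each control period).
- read_camera(name): name is "scene" or "side" or "wrist"; returns a dict with "img" (400x640x3 uint8, blue, green, red), "range_z" (400x640 float32, m along the optical axis (not along the pixel's ray), 0 where there is no reading), "fx", "fy", "cx", "cy" (pixels), "world_from_camera" (4x4, takes a point from camera to world coordinates). Camera axes: x right, y down, z forward; pixel columns grow to the right and rows downward; lengths in m; the calibration is good to about 2 mm. A picture is of the moment at which its call begins.
- bot.finish_job(): hands the job in, once; it reports no verdict.
Trained networks look in a picture, given as the dict that the camera call returned (one of the last four; its "shot" number tells which), for a name from the list of things; names that differ only in an ending like _2 or _b are one class to them, and where a whole thing is asked for, a point or a joint stands for the part that bears it (a point fixed in the world has none). Each returns a list of dicts, best first, with "p" (0 to 1); they miss things now and then, are a little off and sometimes report something else, mostly with a low value. They report only what shows in the picture. A call takes as long as a camera call. They do not tell look-alikes from the thing itself.
- spotter.masks_of(picture, thing): "mask" (400x640 bool, what is visible of it) and "location" ([column, row] in pixels, amid what is visible of it).
- spotter.spot_point(picture, thing): "location" ([column, row] in pixels: a listed point, or the origin of a listed thing).
The state is a dict: "time": time; "q": joint angles; "joint_vel": joint speeds; "joint_torque": joint torques, N m; "tool_pos": TCP position; "tcp_rot": TCP orientation; "wrist_force": force on the tool from outside, world axes, zero at the start; "torque": the same for the moment, N m; "width": opening from 0.0 (shut) to 1.0 (fully open).
Only numpy, scipy, OpenCV 4.12 (cv2) and the standard library are available. Lean on these libraries where they do the work, as an engineer would, in place of code of your own. Each camera call takes 0.05 s, during which the arm holds its last target. There are 200 camera calls.

TASK

A mango has been left out of its crate on the counter: lay it gently in the empty front half of the crate with the other mangoes. Then take the pistol-grip scanner and, from about 10 cm away, point it squarely at the barcode label on the front of that same crate, holding it still there for about two seconds (do not scan the avocado crate). Finally lay the scanner gently down on its side on its blue rubber mat, and leave the crates and everything else on the counter where they stand.

Things in the scene. Friction and masses are not known exactly. Their poses are not given: they have to be found in the camera images.
- mango_center (a point): centre of the loose mango: an ellipsoid 110 mm long (its x axis), 66 mm wide (y axis) and 58 mm high (z axis, up), yellow-orange with a red blush, about 0.3 kg; it starts lying on the counter, so this point is 29 mm up. Grip it across its 66 mm width at its middle
- crate_mango: the mango crate: a loose black open plastic crate, 300 mm long (x axis, pointing away from the label end), 200 mm wide (y), 90 mm high, walls 6 mm, about 3 kg; origin at the centre of its underside, inner floor 12 mm above that. Mangoes fill the rear (x from +25 to +145 mm, up to 115 mm high); the front half (x -144 to +25 mm, y within 94 mm either side) is empty
- bay (a point): middle of the empty front half of the mango crate, on its inner floor: 68 mm in front of the crate's centre, 12 mm up; axes as the crate's
- label_mango (a point): centre of the mango crate's barcode label: a white card 80 x 52 mm with black bars in a grey holder (90 x 60 mm) on the crate's front rim, 22 mm in front of the crate's front, 98 mm up, leaning back 35 degrees to face forward and up. Axes: x points INTO the card at right angles to it (the way a scanner pointed squarely at it looks), y along its 80 mm, z up along its 52 mm
- crate_avocado: the other crate, of the same shape and label, full of dark green avocados (fruit up to 120 mm high), loose, about 3 kg; origin at the centre of its underside, axes as for the mango crate. Which crate stands left and which right varies
- label_avocado (a point): centre of the avocado crate's barcode label, the same as label_mango; not to be scanned
- scanner_grip (a point): grip point: centre of the lower handle of the pistol-grip scanner (0.2 kg), which lies on its side, this point 23 mm above the mat's top. Axes: x the way it looks, y from handle to head, z up. Handle dark, 34 x 34 mm, 100 long, leaning back: its flat front and back faces look along (0.98, -0.196, 0); grip across them. Trigger on its front 22-57 mm nearer the head; butt 46 mm thick, 36 mm beyond
- scanner_window (a point): centre of the dark red window at the front of the scanner's head, from which it looks out along its x axis (axes as scanner_grip); 75 mm ahead (x) and 84 mm to the head's side (y) of scanner_grip. The head is 46 mm thick (z), 54 mm high (y, 27 either side of this point) and reaches 107 mm back from the window; it lies on the mat, the handle hanging 6 mm clear of it
- mat: the scanner's place: a blue rubber mat, fixed, 150 mm (x) by 190 mm (y), 4 mm thick, origin at the centre of its underside. It lies on the left or on the right of the counter
- coconut_center (a point): centre of a brown coconut, 92 mm across and 98 mm high, standing on its flat base on the counter (this point is 49 mm up); not to be moved
- honey: sealed jar of honey, 80 mm across, 110 mm high, origin at the centre of its base; not to be moved
- bananas: a hand of bananas lying flat, about 170 x 170 mm and 62 mm high, origin under its middle; not to be moved
- pineapple: a standing pineapple, 110 mm across, 240 mm high with its crown, origin at the centre of its base; not to be moved
- mister: a standing spray bottle, 76 mm across, 210 mm high (its nozzle reaches 70 mm out along -x), origin at the centre of its base; not to be moved
Not all that is in view belongs to the job. Leave any brown look-alike of the part that bears mango_center alone.

How it is judged:
By the outcome, as a careful person would: the job done as asked, in the order asked, and still so for the second after the job is handed in, with the robot touching nothing.
It also fails if it takes over 72 s, if anything falls off the work surface, if the arm or the gripper's body presses on something with over 40 N, if the wrist force passes 120 N, or if a joint passes its speed limit or range.

## Working session

There is one attempt and no reset: what is moved stays moved. The work goes in short steps, Python scripts to look and compute and a tool call to move; the robot and the scene stay as the last step left them, time stands still between calls to the robot, and variables do not carry over. Pictures are saved under pics/ and viewed, about 8 in all and at most 12, crops included, and the job is handed in when it is done.

Besides the shell and the picture viewer there is one more tool, called after ">>>" by a JSON object that holds its "fn" and its "kwargs", one argument or row to a line. jog_arm: Moves the arm, as the interface text tells. Its arguments: {"type":"object","properties":{"increments":{"type":"array"},"force":{"type":"number"}},"required":["increments"]}

```bash
mkdir -p pics; cat > h.py <<'E'
import numpy as np, cv2
from workcell import readout, read_camera, bot, spotter
from scipy.spatial.transform import Rotation as R
def pt(c,px,r=2):
    u,v=int(round(px[0])),int(round(px[1])); w=c['range_z'][max(0,v-r):v+r+1,max(0,u-r):u+r+1]; w=w[w>0]
    if w.size==0: return None
    z=np.median(w); T=c['world_from_camera']
    return (T@[(px[0]-c['cx'])/c['fx']*z,(px[1]-c['cy'])/c['fy']*z,z,1])[:3]
def onz(c,px,h):
    T=c['world_from_camera']; d=T[:3,:3]@[(px[0]-c['cx'])/c['fx'],(px[1]-c['cy'])/c['fy'],1]; o=T[:3,3]
    return o+d*(h-o[2])/d[2]
def cloud(c,mask=None):
    z=c['range_z']; v,u=np.nonzero((z>0) if mask is None else (z>0)&mask); z=z[v,u]
    P=np.c_[(u-c['cx'])/c['fx']*z,(v-c['cy'])/c['fy']*z,z]; T=c['world_from_camera']
    return P@T[:3,:3].T+T[:3,3]
np.set_printoptions(precision=4,suppress=True)
E
python3 - <<'E'
from h import *
ims=[]
H=dict(mango_center=.029,crate_mango=0,bay=.012,label_mango=.098,crate_avocado=0,label_avocado=.098,scanner_grip=.027,scanner_window=.027,mat=0,coconut_center=.049,honey=0,bananas=0,pineapple=0,mister=0)
for n in ["scene","side","wrist"]:
    c=read_camera(n); cv2.imwrite(f'pics/{n}.png',c['img']); print(n,c['world_from_camera'][:3,3],c['world_from_camera'][:3,2])
    for k,h in H.items():
        for d in spotter.spot_point(c,k)[:3]:
            if d['p']>.2: print(k,round(d['p'],2),np.round(d['location']),onz(c,d['location'],h),pt(c,d['location']))
print(readout.read_state())
E
```

```text
scene [1.3968 0.4703 0.9267] [-0.6601 -0.3567 -0.6611]
mango_center 0.92 [393. 192.] [0.3283 0.1745 0.029 ] [0.3479 0.18   0.0455]
mango_center 0.55 [328. 199.] [0.4617 0.0047 0.029 ] [0.4805 0.0141 0.0471]
crate_mango 0.92 [332. 299.] [0.7786 0.1819 0.    ] [0.846  0.2133 0.101 ]
bay 0.96 [341. 274.] [0.7022 0.1694 0.012 ] [0.7017 0.1692 0.0114]
label_mango 0.97 [357. 228.] [0.6005 0.166  0.098 ] [0.6098 0.1695 0.1076]
crate_avocado 0.54 [292. 191.] [ 0.4513 -0.1321  0.    ] [ 0.4847 -0.1108  0.0328]
crate_avocado 0.43 [192. 195.] [ 0.6269 -0.4157  0.    ] [ 0.6714 -0.3645  0.0536]
label_avocado 0.6 [248. 187.] [ 0.5964 -0.1978  0.098 ] [ 0.6019 -0.1932  0.1038]
scanner_grip 0.59 [432. 233.] [0.4517 0.3407 0.027 ] [0.4631 0.3423 0.0379]
scanner_window 0.88 [468. 258.] [0.4959 0.4573 0.027 ] [0.4848 0.4572 0.0159]
mat 0.92 [438. 244.] [0.4574 0.3647 0.    ] [0.4624 0.3653 0.0049]
coconut_center 0.93 [364. 211.] [0.4794 0.1362 0.049 ] [0.508  0.1466 0.0763]
honey 0.94 [292. 192.] [ 0.4561 -0.1312  0.    ] [ 0.4861 -0.112   0.0295]
honey 0.44 [432. 234.] [0.4277 0.3385 0.    ] [0.4651 
[... 1850 characters left out ...]
    ] [0.598  0.1726 0.0949]
pineapple 0.96 [360. 160.] [ 0.6386 -0.3957  0.    ] [ 0.6163 -0.3541  0.0336]
mister 0.65 [211. 305.] [0.6303 0.4191 0.    ] [0.5967 0.4346 0.0513]
wrist [ 0.2792 -0.6194  0.3738] [-0.2877 -0.091  -0.9534]
{'time': 2.25, 'q': array([-1.2989,  0.2639,  1.604 ,  0.    ,  1.2737, -0.0369]), 'joint_vel': array([-0.0021,  0.0008,  0.001 ,  0.0015, -0.0002,  0.0006]), 'joint_torque': array([  0.    , -51.5046, -36.7709,  -0.0002,   0.0011,  -0.    ]), 'tool_pos': array([ 0.2051, -0.6431,  0.2453]), 'tcp_rot': array([-1.3396,  0.9788, -0.9788]), 'wrist_force': array([-0.8685, -0.1886,  0.7285]), 'torque': array([-0.0073,  0.0112,  0.0229]), 'width': 0.9989707375795761}
```

View pics/scene.png

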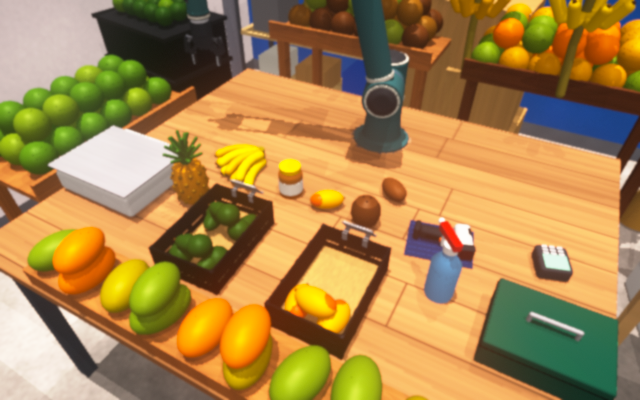

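View pics/side.png

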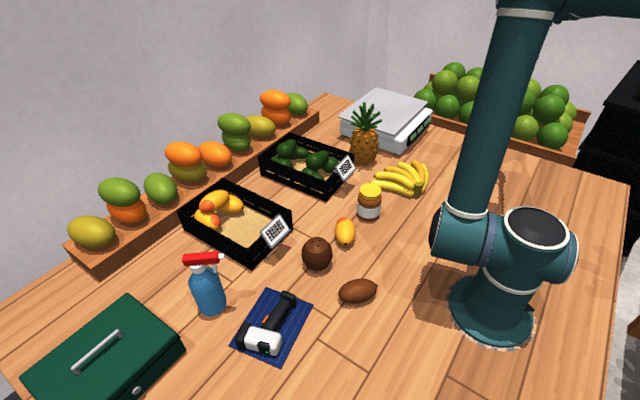

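The orange mango is at about (344,234) in the side view. The object at (353,292) is the brown look-alike. The mango crate is the left one (+y), with its label at about (273,231). The scanner lies on the blue mat with its white head at about (262,342). Next I'll refine the orientations.

```bash
python3 - <<'E'
from h import *
C={n:read_camera(n) for n in ["scene","side"]}
def best(n,k,near):
    c=C[n]; ms=[m for m in spotter.masks_of(c,k) if m['p']>.15]
    if not ms: return None
    ms.sort(key=lambda m:np.hypot(*(np.array(m['location'])-near))); return ms[0]['mask']
P=[]
for n,near in (("scene",(328,199)),("side",(344,234))):
    m=best(n,'mango_center',near); p=cloud(C[n],m); p=p[(p[:,2]>.008)&(abs(p[:,0]-.46)<.1)&(abs(p[:,1]-.01)<.1)]; P.append(p); print(n,len(p),p.min(0),p.max(0))
P=np.vstack(P)
from scipy.optimize import least_squares
def f(v):
    d=P-[v[0],v[1],.029]; c,s=np.cos(v[2]),np.sin(v[2]); q=np.c_[c*d[:,0]+s*d[:,1],-s*d[:,0]+c*d[:,1],d[:,2]]/[.055,.033,.029]
    return (np.linalg.norm(q,axis=1)-1)*.035
for y0 in (0,.8,1.57,2.4):
    r=least_squares(f,[.46,.01,y0],loss='soft_l1',f_scale=.003); print('mango',r.x,r.cost)
# mat and crates
for n in C:
    c=C[n]
    for k,near in (('mat',None),('scanner_grip',None),('crate_mango',None)):
        ms=spotter.masks_of(c,k)
        if not ms: continue
        p=cloud(c,ms[0]['mask']); 
        if k=='crate_mango':
            p=p[(p[:,2]>.08)&(p[:,2]<.095)]
        if k=='mat': p=p[p[:,2]<.012]
        if k=='scanner_grip': p=p[p[:,2]>.008]
        h=p[:,:2].astype(np.float32)
        if len(h)>5: print(n,k,ms[0]['p'],len(h),cv2.minAreaRect(h),p.min(0),p.max(0))
    # label plane: points white near
    p=cloud(c); 
    s=p[(np.linalg.norm(p-[.601,.166,.098],axis=1)<.022)]
    if len(s)>10:
        u,_,vt=np.linalg.svd(s-s.mean(0)); print(n,'label n',vt[2],len(s),s.mean(0))
E
```

```text
scene 508 [ 0.4344 -0.0446  0.0082] [0.5069 0.0506 0.0601]
side 421 [ 0.4235 -0.0294  0.0204] [0.5007 0.0534 0.0603]
mango [ 0.464   0.0001 -1.0097] 0.0015572388365308063
mango [0.464  0.0001 2.1318] 0.0015572388365302072
mango [0.464  0.0001 2.1318] 0.001557238836516265
mango [0.464  0.0001 2.1318] 0.001557238836516799
scene mat 0.91 827 ((0.4530251622200012, 0.3672828674316406), (0.1542241871356964, 0.19119063019752502), 11.788833618164062) [ 0.3955  0.2599 -0.0033] [0.546  0.4736 0.0106]
scene scanner_grip 0.56 852 ((0.4868199825286865, 0.4047315716743469), (0.21272465586662292, 0.15589439868927002), 41.61698913574219) [0.3959 0.2888 0.0097] [0.6181 0.468  0.2091]
scene crate_mango 0.77 1675 ((0.7589544057846069, 0.1736098676919937), (0.33194389939308167, 0.20232950150966644), 1.0866905450820923) [0.5923 0.0718 0.08  ] [0.9256 0.2778 0.095 ]
scene label n [-0.815  -0.0402  0.578 ] 30 [0.6045 0.1652 0.0965]
side mat 0.62 2036 ((0.4540630280971527, 0.3676523268222809), (0.15041695535182953, 0.19450071454048157), 12.033848762512207) [ 0.363   0.264  -0.0028] [0.5462 0.4744 0.012 ]
side scanner_grip 0.77 1733 ((0.46086665987968445, 0.3770762085914612), (0.10788221657276154, 0.1643170565366745), 20.486312866210938) [0.3865 0.2877 0.0081] [0.4986 0.4697 0.0526]
side crate_mango 0.75 1058 ((0.7553419470787048, 0.17508551478385925), (0.33821505308151245, 0.20354710519313812), 0.9541978240013123) [0.586  0.0716 0.0801] [0.9249 0.2795 0.095 ]
side label n [-0.8225 -0.0155  0.5685] 143 [0.6008 0.1663 0.0982]
```

>>> {"fn": "jog_arm", "kwargs": {
  "increments": [
    [0,0,0,0,0,0,1]
  ]
}}

```text
time: 2.88
tool_pos: [0.2051, -0.6431, 0.2453]
tcp_rot: [-1.34, 0.979, -0.979]
wrist_force: [0.1, -0.0, -0.1]
width: 0.997
```

```bash
cat >> h.py <<'E'
def plan(goals,g,maxd=.055,maxa=.16):
    """goals: list of (pos, Rotation); rows of tool-frame increments from the present pose"""
    s=readout.read_state(); p=np.array(s['tool_pos']); r=R.from_rotvec(s['tcp_rot']); out=[]
    for q,t in goals:
        q=np.array(q); n=int(max(1,np.ceil(np.linalg.norm(q-p)/maxd),np.ceil((r.inv()*t).magnitude()/maxa)))
        for i in range(n):
            dp=r.inv().apply((q-p)/(n-i)); dr=(r.inv()*t).as_rotvec()/(n-i)
            row=np.r_[np.round(dp,3),np.round(dr,3)]; out.append([float(x) for x in row]+[g])
            p=p+r.apply(row[:3]); r=r*R.from_rotvec(row[3:])
    print(len(out)); print(out)
def rot(y,x):
    """tool orientation with approach y and jaw direction x; of the two equal grasps, the one nearer now"""
    y=np.array(y,float); y/=np.linalg.norm(y); x=np.array(x,float); x-=y*(x@y); x/=np.linalg.norm(x)
    r0=R.from_rotvec(readout.read_state()['tcp_rot'])
    return min((R.from_matrix(np.c_[s*x,y,np.cross(s*x,y)]) for s in (1,-1)),key=lambda t:(r0.inv()*t).magnitude())
E
python3 - <<'E'
from h import *
s=readout.read_state(); print(R.from_rotvec(s['tcp_rot']).as_matrix())
a=2.132-np.pi/2
t=rot([0,0,-1],[np.cos(a),np.sin(a),0])
print((R.from_rotvec(s['tcp_rot']).inv()*t).as_rotvec(), 'alt turn')
plan([([.38,-.33,.28],t),([.464,.0,.2],t)],1)
E
```

```text
[[ 0.3039  0.      0.9527]
 [-0.9527 -0.      0.3039]
 [ 0.     -1.      0.    ]]
[-0.      1.3184  0.    ] alt turn
16
[[-0.027, -0.004, 0.029, -0.0, 0.146, 0.0, 1], [-0.031, -0.004, 0.025, -0.0, 0.147, 0.0, 1], [-0.035, -0.004, 0.02, -0.0, 0.146, 0.0, 1], [-0.037, -0.004, 0.015, -0.0, 0.147, 0.0, 1], [-0.039, -0.004, 0.009, -0.0, 0.146, 0.0, 1], [-0.04, -0.004, 0.003, -0.0, 0.147, 0.0, 1], [-0.04, -0.004, -0.002, -0.0, 0.146, 0.0, 1], [-0.039, -0.003, -0.008, -0.0, 0.147, -0.0, 1], [-0.036, -0.004, -0.014, -0.0, 0.146, -0.0, 1], [-0.035, 0.011, -0.033, -0.0, 0.0, -0.0, 1], [-0.035, 0.012, -0.034, -0.0, 0.0, -0.0, 1], [-0.035, 0.011, -0.033, -0.0, 0.0, -0.0, 1], [-0.036, 0.012, -0.034, -0.0, 0.0, -0.0, 1], [-0.035, 0.011, -0.033, -0.0, 0.0, -0.0, 1], [-0.036, 0.012, -0.034, -0.0, 0.0, -0.0, 1], [-0.035, 0.011, -0.033, -0.0, 0.0, -0.0, 1]]
```

```bash
python3 - <<'E'
import re
s=open('h.py').read()
i=s.index('def rot('); open('h.py','w').write(s[:i]+'''def rot(y,x):
    y=np.array(y,float); y/=np.linalg.norm(y); x=np.array(x,float); x-=y*(x@y); x/=np.linalg.norm(x)
    return R.from_matrix(np.c_[x,y,np.cross(x,y)])
''')
E
python3 - <<'E'
from h import *
a=2.132-np.pi/2
t=rot([0,0,-1],[np.cos(a),np.sin(a),0]); m=rot([0,0,-1],[np.cos(-.3),np.sin(-.3),0])
plan([([.38,-.33,.28],m),([.464,.0,.2],t)],1)
E
```

```text
14
[[-0.035, -0.005, 0.037, 0.0, -0.137, 0.0, 1], [-0.03, -0.005, 0.042, 0.0, -0.138, 0.0, 1], [-0.023, -0.005, 0.046, 0.0, -0.137, 0.0, 1], [-0.017, -0.005, 0.048, 0.0, -0.138, 0.0, 1], [-0.01, -0.005, 0.05, 0.0, -0.137, 0.0, 1], [-0.004, -0.005, 0.051, 0.0, -0.138, 0.0, 1], [0.004, -0.005, 0.051, 0.0, -0.137, 0.0, 1], [-0.002, 0.011, 0.049, 0.0, -0.123, 0.0, 1], [0.003, 0.012, 0.049, 0.0, -0.123, 0.0, 1], [0.009, 0.011, 0.048, 0.0, -0.123, 0.0, 1], [0.015, 0.012, 0.046, 0.0, -0.123, 0.0, 1], [0.021, 0.011, 0.044, 0.0, -0.123, 0.0, 1], [0.026, 0.012, 0.041, 0.0, -0.123, 0.0, 1], [0.031, 0.011, 0.037, 0.0, -0.123, 0.0, 1]]
```

>>> {"fn": "jog_arm", "kwargs": {
  "increments": [
    [-0.035,-0.005,0.037,0.0,-0.137,0.0,1],
    [-0.03,-0.005,0.042,0.0,-0.138,0.0,1],
    [-0.023,-0.005,0.046,0.0,-0.137,0.0,1],
    [-0.017,-0.005,0.048,0.0,-0.138,0.0,1],
    [-0.01,-0.005,0.05,0.0,-0.137,0.0,1],
    [-0.004,-0.005,0.051,0.0,-0.138,0.0,1],
    [0.004,-0.005,0.051,0.0,-0.137,0.0,1],
    [-0.002,0.011,0.049,0.0,-0.123,0.0,1],
    [0.003,0.012,0.049,0.0,-0.123,0.0,1],
    [0.009,0.011,0.048,0.0,-0.123,0.0,1]
  ]
}}

```text
time: 4.12
tool_pos: [0.4139, -0.1754, 0.2487]
tcp_rot: [-1.575, -0.09, 0.077]
wrist_force: [1.3, 0.0, -0.1]
width: 1.0
```

>>> {"fn": "jog_arm", "kwargs": {
  "increments": [
    [0.015,0.012,0.046,0.0,-0.123,0.0,1],
    [0.021,0.011,0.044,0.0,-0.123,0.0,1],
    [0.026,0.012,0.041,0.0,-0.123,0.0,1],
    [0.031,0.011,0.037,0.0,-0.123,0.0,1],
    [0,0,0,0,0,0,1]
  ]
}}

```text
time: 4.75
tool_pos: [0.4554, 0.0231, 0.2017]
tcp_rot: [-1.525, -0.494, 0.477]
wrist_force: [-0.2, -0.7, 0.5]
width: 0.999
```

```bash
cat > m.py <<'E'
from h import *
from scipy.optimize import least_squares
c=read_camera("wrist"); cv2.imwrite('pics/w1.png',c['img']); s=readout.read_state(); print(s['tool_pos'],R.from_rotvec(s['tcp_rot']).as_matrix().round(3).tolist(),s['q'])
for d in spotter.spot_point(c,'mango_center')[:2]: print(d['p'],d['location'],onz(c,d['location'],.029))
for m in spotter.masks_of(c,'mango_center')[:2]:
    P=cloud(c,m['mask']); P=P[(P[:,2]>.008)&(P[:,2]<.07)]; print(m['p'],len(P),P.min(0),P.max(0))
    def f(v):
        d=P-[v[0],v[1],.029]; k,q=np.cos(v[2]),np.sin(v[2]); q=np.c_[k*d[:,0]+q*d[:,1],-q*d[:,0]+k*d[:,1],d[:,2]]/[.055,.033,.029]
        return (np.linalg.norm(q,axis=1)-1)*.035
    r=least_squares(f,[.46,.0,2.1],loss='soft_l1',f_scale=.003); print('mango',r.x,r.cost/len(P))
E
python3 m.py
```

```text
[0.4555 0.0217 0.2022] [[0.815, 0.013, -0.579], [0.579, -0.006, 0.815], [0.007, -1.0, -0.013]] [-0.0025 -0.1359  2.1094 -0.0068  1.1546 -0.6173]
0.76 [309.6, 197.5] [0.4595 0.0016 0.029 ]
0.72 4728 [ 0.4211 -0.0461  0.0282] [0.5033 0.0512 0.059 ]
mango [0.4626 0.0002 2.1807] 2.724229254223585e-07
```

View pics/w1.png

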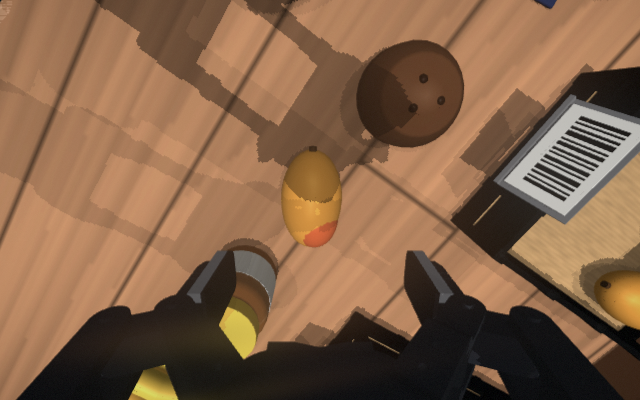

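The wrist view shows the mango at (312,198), with the jaws roughly across its width and the neighbours clear. Next is the descent.

```bash
python3 - <<'E'
from h import *
a=2.18-np.pi/2
t=rot([0,0,-1],[np.cos(a),np.sin(a),0])
plan([([.4625,.0003,.14],t),([.4625,.0003,.026],t)],1,maxd=.035)
E
```

```text
6
[[-0.003, 0.032, -0.009, 0.007, 0.002, 0.004, 1], [-0.003, 0.031, -0.01, 0.007, 0.003, 0.004, 1], [-0.0, 0.029, -0.0, -0.0, -0.0, 0.0, 1], [-0.0, 0.028, -0.0, -0.0, -0.0, 0.0, 1], [-0.0, 0.029, -0.0, -0.0, -0.0, 0.0, 1], [-0.0, 0.028, -0.0, -0.0, -0.0, 0.0, 1]]
```

>>> {"fn": "jog_arm", "kwargs": {
  "increments": [
    [-0.003,0.032,-0.009,0.007,0.002,0.004,1],
    [-0.003,0.031,-0.01,0.007,0.003,0.004,1],
    [0,0.029,0,0,0,0,1],
    [0,0.02,0,0,0,0,1],
    [0,0,0,0,0,0,1]
  ]
}}

```text
time: 5.52
tool_pos: [0.4657, -0.008, 0.0923]
tcp_rot: [-1.524, -0.471, 0.46]
wrist_force: [0.0, -0.5, 0.9]
width: 1.004
```

```bash
python3 - <<'E'
from h import *
print(readout.read_state()['tool_pos'])
a=2.18-np.pi/2
t=rot([0,0,-1],[np.cos(a),np.sin(a),0])
plan([([.4625,.0003,.026],t)],1,maxd=.03)
E
```

```text
[ 0.4657 -0.008   0.0923]
3
[[0.001, 0.022, 0.003, 0.002, -0.005, 0.002, 1], [0.0, 0.022, 0.003, 0.002, -0.005, 0.002, 1], [0.001, 0.022, 0.003, 0.002, -0.005, 0.002, 1]]
```

>>> {"fn": "jog_arm", "kwargs": {
  "increments": [
    [0.001,0.022,0.004,0.002,-0.005,0.002,1],
    [0,0.022,0.003,0.002,-0.005,0.002,1],
    [0.001,0.012,0.002,0.002,-0.005,0.002,1],
    [0,0,0,0,0,0,1]
  ]
}}

```text
time: 6.02
tool_pos: [0.4675, -0.0033, 0.0405]
tcp_rot: [-1.523, -0.478, 0.465]
wrist_force: [0.2, 1.3, -0.4]
width: 0.999
```

```bash
python3 - <<'E'
from h import *
print(readout.read_state()['tool_pos'])
a=2.18-np.pi/2
t=rot([0,0,-1],[np.cos(a),np.sin(a),0])
plan([([.4625,.0003,.026],t)],1,maxd=.03)
E
```

```text
[ 0.4675 -0.0033  0.0405]
1
[[-0.002, 0.014, 0.006, 0.006, -0.007, 0.007, 1]]
```

>>> {"fn": "jog_arm", "kwargs": {
  "increments": [
    [-0.003,0.013,0.006,0.006,-0.007,0.007,1],
    [0,0,0,0,0,0,1],
    [0,0,0,0,0,0,0.75],
    [0,0,0,0,0,0,0.6],
    [0,0,0,0,0,0,0.6],
    [0,0,0,0,0,0,0.6],
    [0,0,0,0,0,0,0.6]
  ],
  "force": 25
}}

```text
time: 6.9
tool_pos: [0.4632, -0.0003, 0.0288]
tcp_rot: [-1.519, -0.48, 0.475]
wrist_force: [-0.4, -0.7, -0.3]
width: 0.769
```

```bash
python3 - <<'E'
from h import *
s=readout.read_state(); t=R.from_rotvec(s['tcp_rot']); print(s['tool_pos'])
a=2.18-np.pi/2
t=rot([0,0,-1],[np.cos(a),np.sin(a),0])
plan([([.4632,.0,.15],t),([.50,.02,.21],t),([.68,.155,.21],t),([.703,.171,.16],t)],.6,maxd=.045)
E
```

```text
[ 0.4632 -0.0003  0.0288]
12
[[0.0, -0.04, -0.0, 0.001, 0.0, 0.001, 0.6], [0.0, -0.041, -0.0, 0.001, 0.0, 0.001, 0.6], [0.0, -0.04, 0.0, 0.0, 0.0, 0.0, 0.6], [0.021, -0.03, -0.002, 0.0, 0.0, 0.0, 0.6], [0.021, -0.03, -0.003, 0.0, 0.0, 0.0, 0.6], [0.045, -0.0, 0.002, 0.0, 0.0, 0.0, 0.6], [0.045, -0.0, 0.001, 0.0, 0.0, 0.0, 0.6], [0.045, -0.0, 0.002, 0.0, 0.0, 0.0, 0.6], [0.045, -0.0, 0.001, 0.0, 0.0, 0.0, 0.6], [0.045, -0.0, 0.002, 0.0, 0.0, 0.0, 0.6], [0.014, 0.025, -0.0, 0.0, 0.0, 0.0, 0.6], [0.014, 0.025, -0.0, 0.0, 0.0, 0.0, 0.6]]
```

>>> {"fn": "jog_arm", "kwargs": {
  "increments": [
    [0,-0.03,0,0.001,0,0.001,0.6],
    [0,-0.045,0,0.001,0,0.001,0.6],
    [0,-0.045,0,0,0,0,0.6],
    [0.02,-0.03,-0.002,0,0,0,0.6],
    [0.03,-0.025,-0.002,0,0,0,0.6],
    [0.045,0,0.002,0,0,0,0.6],
    [0.045,0,0.002,0,0,0,0.6],
    [0.045,0,0.002,0,0,0,0.6],
    [0.03,0,0.002,0,0,0,0.6],
    [0,0,0,0,0,0,0.6]
  ]
}}

```text
time: 8.15
tool_pos: [0.6367, 0.1304, 0.2005]
tcp_rot: [-1.513, -0.467, 0.485]
wrist_force: [-1.2, -0.1, -3.0]
width: 0.766
```

```bash
python3 - <<'E'
from h import *
s=readout.read_state(); t=R.from_rotvec(s['tcp_rot']); print(s['tool_pos'],s['width'])
a=2.18-np.pi/2
t=rot([0,0,-1],[np.cos(a),np.sin(a),0])
c=read_camera("scene")
for d in spotter.spot_point(c,'bay')[:2]: print(d['p'],onz(c,d['location'],.012),pt(c,d['location']))
plan([([.703,.171,.17],t),([.703,.171,.07],t)],.6,maxd=.035)
E
```

```text
[0.6367 0.1304 0.2005] 0.7661265585447997
6
[[0.027, 0.01, -0.001, -0.003, -0.001, -0.004, 0.6], [0.027, 0.01, -0.002, -0.003, -0.001, -0.004, 0.6], [0.026, 0.01, -0.001, -0.002, -0.0, -0.004, 0.6], [0.0, 0.033, -0.0, -0.0, -0.0, 0.0, 0.6], [0.0, 0.033, -0.0, -0.0, -0.0, 0.0, 0.6], [0.0, 0.034, -0.0, -0.0, -0.0, 0.0, 0.6]]
```

>>> {"fn": "jog_arm", "kwargs": {
  "increments": [
    [0.027,0,-0.001,-0.003,-0.001,-0.004,0.6],
    [0.027,0.006,-0.002,-0.003,-0.001,-0.004,0.6],
    [0.018,0.02,-0.001,-0.002,0,-0.004,0.6],
    [0,0.03,0,0,0,0,0.6],
    [0,0.02,0,0,0,0,0.6],
    [0,0,0,0,0,0,0.6]
  ]
}}

```text
time: 9.0
tool_pos: [0.6916, 0.1619, 0.1205]
tcp_rot: [-1.519, -0.469, 0.478]
wrist_force: [-0.4, 0.5, -3.0]
width: 0.765
```

```bash
python3 - <<'E'
from h import *
s=readout.read_state(); print(s['tool_pos'],s['width'])
a=2.18-np.pi/2
t=rot([0,0,-1],[np.cos(a),np.sin(a),0])
plan([([.703,.171,.045],t)],.6,maxd=.025)
E
```

```text
[0.6916 0.1619 0.1205] 0.7654491371234126
4
[[0.004, 0.019, 0.0, -0.0, -0.001, -0.002, 0.6], [0.004, 0.019, 0.0, -0.0, -0.001, -0.001, 0.6], [0.003, 0.019, 0.0, -0.001, -0.001, -0.002, 0.6], [0.004, 0.018, 0.001, -0.0, -0.002, -0.001, 0.6]]
```

>>> {"fn": "jog_arm", "kwargs": {
  "increments": [
    [0.006,0.012,0,0,0,0,0.6],
    [0.006,0.02,0,0,0,0,0.6],
    [0,0.02,0,0,0,0,0.6],
    [0,0.014,0,0,0,0,0.6],
    [0,0,0,0,0,0,0.6]
  ]
}}

```text
time: 9.62
tool_pos: [0.7027, 0.1688, 0.0519]
tcp_rot: [-1.519, -0.47, 0.476]
wrist_force: [-0.0, 0.3, -2.5]
width: 0.766
```

>>> {"fn": "jog_arm", "kwargs": {
  "increments": [
    [0,0.005,0,0,0,0,0.6],
    [0,0.003,0,0,0,0,0.6],
    [0,0,0,0,0,0,0.6]
  ]
}}

```text
time: 10.0
tool_pos: [0.7036, 0.169, 0.0446]
tcp_rot: [-1.519, -0.472, 0.475]
wrist_force: [0.3, -0.0, -2.5]
width: 0.766
```

>>> {"fn": "jog_arm", "kwargs": {
  "increments": [
    [0,0.003,0,0,0,0,0.6],
    [0,0.001,0,0,0,0,0.6],
    [0,0,0,0,0,0,0.6]
  ]
}}

```text
time: 10.38
tool_pos: [0.7044, 0.1691, 0.0416]
tcp_rot: [-1.52, -0.473, 0.473]
wrist_force: [0.3, 0.5, -3.3]
width: 0.768
```

>>> {"fn": "jog_arm", "kwargs": {
  "increments": [
    [0,0.002,0,0,0,0,0.6],
    [0,0.001,0,0,0,0,0.6],
    [0,0,0,0,0,0,0.6]
  ]
}}

```text
time: 10.75
tool_pos: [0.7048, 0.1692, 0.0409]
tcp_rot: [-1.52, -0.474, 0.472]
wrist_force: [-0.6, -0.9, -3.2]
width: 0.766
```

>>> {"fn": "jog_arm", "kwargs": {
  "increments": [
    [0,0.003,0,0,0,0,0.6],
    [0,0.002,0,0,0,0,0.6],
    [0,0,0,0,0,0,0.6]
  ]
}}

```text
time: 11.12
tool_pos: [0.7053, 0.1693, 0.041]
tcp_rot: [-1.52, -0.475, 0.472]
wrist_force: [0.2, 1.1, -3.3]
width: 0.767
```

>>> {"fn": "jog_arm", "kwargs": {
  "increments": [
    [0,0.006,0,0,0,0,0.6],
    [0,0,0,0,0,0,0.6]
  ]
}}

```text
time: 11.38
tool_pos: [0.7065, 0.1694, 0.0419]
tcp_rot: [-1.52, -0.476, 0.471]
wrist_force: [-0.0, -0.3, -2.8]
width: 0.767
```

>>> {"fn": "jog_arm", "kwargs": {
  "increments": [
    [0,0,0,0,0,0,0.79],
    [0,0,0,0,0,0,0.82],
    [0,0,0,0,0,0,0.86],
    [0,0,0,0,0,0,0.92],
    [0,0,0,0,0,0,0.95]
  ]
}}

```text
time: 12.0
tool_pos: [0.7073, 0.1695, 0.0403]
tcp_rot: [-1.521, -0.477, 0.47]
wrist_force: [-0.7, -0.3, -0.2]
width: 0.95
```

```bash
python3 - <<'E'
from h import *
s=readout.read_state(); print(s['tool_pos'],s['wrist_force'],s['width'])
c=read_camera("scene"); d=read_camera("side")
cv2.imwrite('pics/rel.png',np.hstack([cv2.resize(c['img'][190:370,240:420],(540,540))[:, :380],cv2.resize(d['img'][130:290,150:330],(420,373*1))[:373] if 0 else cv2.resize(d['img'][150:290,150:300],(400,540))]))
E
```

```text
[0.7073 0.1695 0.0403] [-0.6948 -0.3029 -0.1919] 0.9501275392618032
```

View pics/rel.png

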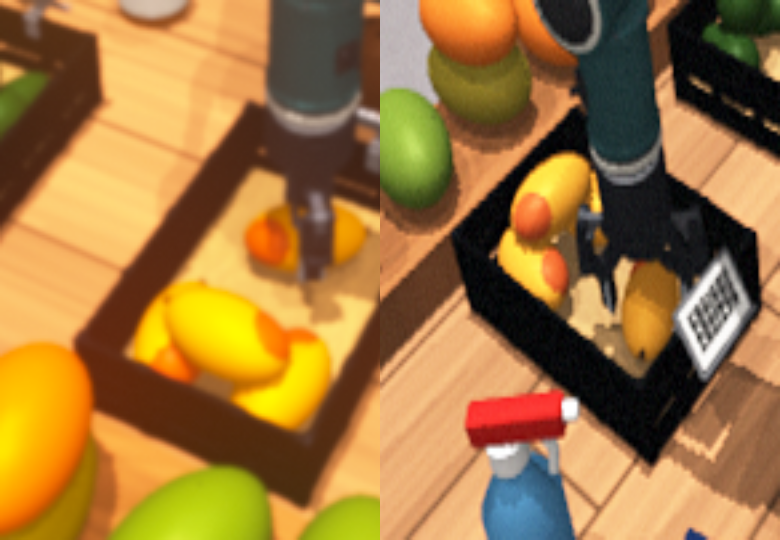

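The mango lies free on the floor of the front bay, and both views agree. Now I'll retreat straight up and go to the scanner.

```bash
python3 - <<'E'
from h import *
a0=2.18-np.pi/2;a=np.radians(5)
t0=R.from_rotvec(readout.read_state()['tcp_rot']); t=rot([0,0,-1],[np.cos(a),np.sin(a),0])
plan([([.707,.1695,.24],t0),([.45,.335,.22],t)],.95,maxd=.05)
E
```

```text
11
[[0.0, -0.05, -0.0, 0.0, 0.0, 0.0, 0.95], [0.0, -0.05, -0.0, 0.0, 0.0, 0.0, 0.95], [0.0, -0.05, -0.0, 0.0, 0.0, 0.0, 0.95], [0.0, -0.05, -0.001, 0.0, 0.0, 0.0, 0.95], [-0.017, 0.003, 0.04, 0.0, 0.074, 0.001, 0.95], [-0.02, 0.003, 0.039, 0.0, 0.074, 0.001, 0.95], [-0.022, 0.003, 0.038, 0.0, 0.074, 0.0, 0.95], [-0.025, 0.003, 0.036, 0.001, 0.074, 0.001, 0.95], [-0.028, 0.002, 0.034, 0.0, 0.074, 0.001, 0.95], [-0.03, 0.003, 0.031, 0.001, 0.074, 0.0, 0.95], [-0.032, 0.003, 0.029, 0.0, 0.073, 0.001, 0.95]]
```

>>> {"fn": "jog_arm", "kwargs": {
  "increments": [
    [0,-0.04,0,0,0,0,0.95],
    [0,-0.05,0,0,0,0,0.95],
    [0,-0.05,0,0,0,0,0.95],
    [0,-0.05,0,0,0,0,0.95],
    [0,0,0,0,0,0,0.95],
    [-0.017,0.003,0.04,0,0.074,0.001,1],
    [-0.02,0.003,0.039,0,0.074,0.001,1],
    [-0.022,0.003,0.038,0,0.074,0,1],
    [-0.025,0.003,0.036,0,0.074,0.001,1],
    [-0.028,0.002,0.034,0,0.074,0.001,1]
  ]
}}

```text
time: 13.35
tool_pos: [0.5182, 0.2898, 0.215]
tcp_rot: [-1.568, -0.166, 0.175]
wrist_force: [-0.6, 0.3, 0.3]
width: 1.001
```

>>> {"fn": "jog_arm", "kwargs": {
  "increments": [
    [-0.03,0.003,0.031,0,0.074,0,1],
    [-0.03,0.003,0.029,0,0.073,0,1],
    [0,0,0,0,0,0,1],
    [0,0,0,0,0,0,1]
  ]
}}

```text
time: 13.85
tool_pos: [0.4412, 0.339, 0.2041]
tcp_rot: [-1.578, -0.045, 0.063]
wrist_force: [0.3, -0.1, -0.2]
width: 1.001
```

```bash
cat > s.py <<'E'
from h import *
import sys
c=read_camera("wrist"); cv2.imwrite(sys.argv[1],c['img']); s=readout.read_state(); print(s['tool_pos'],R.from_rotvec(s['tcp_rot']).as_matrix().round(3).tolist(),s['q'])
for k,h in (('scanner_grip',.027),('scanner_window',.027),('mat',0),('mister',0)):
    for d in spotter.spot_point(c,k)[:2]: print(k,d['p'],np.round(d['location']),onz(c,d['location'],h),pt(c,d['location']))
for m in spotter.masks_of(c,'scanner_grip')[:1]:
    P=cloud(c,m['mask']); P=P[(P[:,2]>.03)&(P[:,2]<.07)]
    print('scanner',m['p'],len(P),cv2.minAreaRect(P[:,:2].astype(np.float32)),P.min(0),P.max(0))
    # white head top
    im=c['img']; w=m['mask']&(im.min(2)>150); H=cloud(c,w); H=H[H[:,2]>.035]; print('head',len(H),cv2.minAreaRect(H[:,:2].astype(np.float32)) if len(H)>5 else 0)
    D=cloud(c,m['mask']&(im.max(2)<110)); D=D[(D[:,2]>.035)&(D[:,2]<.06)]; print('dark',len(D),cv2.minAreaRect(D[:,:2].astype(np.float32)), np.median(D[:,2]))
    np.save('scan.npy',P)
E
python3 s.py pics/w2.png
```

```text
[0.4412 0.3389 0.204 ] [[0.998, -0.012, -0.068], [0.068, -0.008, 0.998], [-0.012, -1.0, -0.008]] [ 0.6103  0.0798  1.8962 -0.0001  1.18    0.5419]
scanner_grip 0.88 [331. 178.] [0.4517 0.3421 0.027 ] [0.451  0.3462 0.0436]
scanner_window 0.69 [379.  77.] [0.4902 0.445  0.027 ] [0.4865 0.443  0.049 ]
mat 0.95 [332. 145.] [0.4507 0.3733 0.    ] [0.449  0.3791 0.0436]
mister 0.84 [495. 118.] [0.6265 0.415  0.    ] [0.5897 0.4155 0.0649]
scanner 0.57 9921 ((0.45979028940200806, 0.37514734268188477), (0.10698077082633972, 0.1635158210992813), 20.25373077392578) [0.3874 0.2876 0.0301] [0.4969 0.4679 0.052 ]
head 3204 ((0.4326924681663513, 0.42388126254081726), (0.07725536078214645, 0.04322831705212593), 20.38942527770996)
dark 5681 ((0.45987668633461, 0.37491318583488464), (0.10698077082633972, 0.1630166918039322), 20.25373077392578) 0.04427727063111536
```

View pics/w2.png

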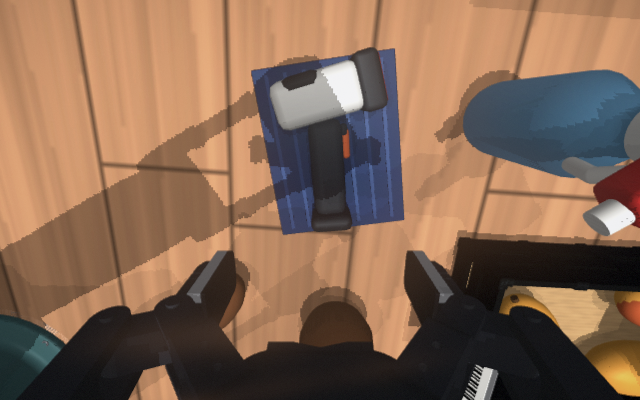

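The wrist view shows the scanner on the mat, with its head at (330,95), handle at (330,175) and looking right. The networks and the box fit agree: yaw is 20.3°, grip at about (0.450, 0.3405) and window at about (0.491, 0.445).

```bash
python3 - <<'E'
from h import *
a=np.radians(8.94)
t=rot([0,0,-1],[np.cos(a),np.sin(a),0])
plan([([.4502,.3405,.11],t)],1,maxd=.03)
E
```

```text
4
[[0.002, 0.024, 0.0, 0.002, -0.022, -0.003, 1], [0.002, 0.024, 0.0, 0.001, -0.022, -0.003, 1], [0.002, 0.023, 0.001, 0.002, -0.023, -0.003, 1], [0.003, 0.024, 0.0, 0.001, -0.022, -0.002, 1]]
```

>>> {"fn": "jog_arm", "kwargs": {
  "increments": [
    [0.002,0.024,0.0,0.002,-0.022,-0.003,1],
    [0.002,0.024,0.0,0.002,-0.022,-0.003,1],
    [0.002,0.023,0.001,0.002,-0.023,-0.003,1],
    [0.003,0.018,0.0,0.001,-0.022,-0.002,1],
    [0,0,0,0,0,0,1]
  ]
}}

```text
time: 14.78
tool_pos: [0.4547, 0.3398, 0.115]
tcp_rot: [-1.565, -0.125, 0.119]
wrist_force: [-0.4, 0.1, 0.5]
width: 0.997
```

```bash
python3 - <<'E'
from h import *
print(readout.read_state()['tool_pos'])
a=np.radians(8.94)
t=rot([0,0,-1],[np.cos(a),np.sin(a),0])
plan([([.4502,.3405,.045],t)],1,maxd=.03)
E
```

```text
[0.4547 0.3398 0.115 ]
3
[[-0.002, 0.023, 0.0, -0.001, -0.0, 0.001, 1], [-0.001, 0.023, 0.001, -0.001, -0.001, 0.001, 1], [-0.002, 0.024, 0.0, -0.001, -0.0, 0.002, 1]]
```

>>> {"fn": "jog_arm", "kwargs": {
  "increments": [
    [-0.002,0.023,0.0,-0.001,0,0.001,1],
    [-0.001,0.023,0.001,-0.001,0,0.001,1],
    [-0.001,0.016,0,-0.001,0,0.001,1],
    [0,0,0,0,0,0,1]
  ]
}}

```text
time: 15.28
tool_pos: [0.4544, 0.342, 0.0554]
tcp_rot: [-1.565, -0.126, 0.115]
wrist_force: [-0.2, -0.1, 0.5]
width: 1.001
```

```bash
python3 - <<'E'
from h import *
print(readout.read_state()['tool_pos'])
a=np.radians(8.94)
t=rot([0,0,-1],[np.cos(a),np.sin(a),0])
plan([([.4502,.3405,.027],t)],1,maxd=.03)
E
```

```text
[0.4544 0.342  0.0554]
1
[[-0.005, 0.028, -0.001, -0.002, -0.003, 0.007, 1]]
```

>>> {"fn": "jog_arm", "kwargs": {
  "increments": [
    [-0.004,0.016,-0.001,-0.002,-0.003,0.007,1],
    [-0.001,0.011,-0.001,0,0,0,1],
    [0,0,0,0,0,0,1],
    [0,0,0,0,0,0,1]
  ]
}}

```text
time: 15.78
tool_pos: [0.4511, 0.3401, 0.0285]
tcp_rot: [-1.565, -0.125, 0.121]
wrist_force: [-0.5, -0.3, 0.8]
width: 0.998
```

>>> {"fn": "jog_arm", "kwargs": {
  "increments": [
    [0,0.001,0,0,0,0,0.6],
    [0,0,0,0,0,0,0.45],
    [0,0,0,0,0,0,0.3],
    [0,0,0,0,0,0,0.2],
    [0,0,0,0,0,0,0.2],
    [0,0,0,0,0,0,0.2],
    [0,0,0,0,0,0,0.2]
  ],
  "force": 60
}}

```text
time: 16.65
tool_pos: [0.4516, 0.3405, 0.0287]
tcp_rot: [-1.565, -0.126, 0.12]
wrist_force: [0.2, 0.9, -0.3]
width: 0.388
```

```bash
cat >> h.py <<'E'
import os
L=np.array([.601,.166,.098]); PSI=np.radians(1.1)
def scan_axes():
    c,s=np.cos(PSI),np.sin(PSI); d=np.array([.8192*c,.8192*s,-.5736]); y=np.array([-s,c,0]); return np.c_[d,y,np.cross(d,y)]
def T(p,r): M=np.eye(4); M[:3,:3]=r.as_matrix() if hasattr(r,'as_matrix') else r; M[:3,3]=p; return M
def tcp(): s=readout.read_state(); return T(s['tool_pos'],R.from_rotvec(s['tcp_rot']))
def goal(S): # scanner pose -> tool pose
    M=S@np.linalg.inv(np.load('ts.npy')); return (M[:3,3],R.from_matrix(M[:3,:3]))
def scanner(): return tcp()@np.load('ts.npy')
E
python3 - <<'E'
from h import *
M=tcp(); az=np.arctan2(M[1,0],M[0,0]); print(np.degrees(az))
S=T([.4504,.3405,.027],R.from_euler('z',az+np.radians(11.31))); np.save('ts.npy',np.linalg.inv(M)@S); np.save('S0.npy',S)
A=scan_axes(); W=L-.10*A[:,0]; G=W-.075*A[:,0]-.084*A[:,1]; print(G)
S1=S.copy(); S1[2,3]=.16; S2=S1.copy(); S2[:3,3]=[.42,.25,.24]
plan([goal(S1),goal(S2),goal(T(G+[-.0,0,.03],A)),goal(T(G,A))],.2,maxd=.04,maxa=.12)
E
```

```text
8.960485424142727
[0.4593 0.0793 0.1984]
15
[[0.0, -0.033, 0.0, 0.0, -0.0, 0.0, 0.2], [0.0, -0.033, 0.0, 0.0, -0.0, 0.0, 0.2], [0.0, -0.033, 0.0, 0.0, -0.0, 0.0, 0.2], [0.001, -0.034, 0.0, 0.0, -0.0, 0.0, 0.2], [-0.011, -0.02, -0.021, 0.0, -0.0, 0.0, 0.2], [-0.011, -0.02, -0.021, 0.0, -0.0, 0.0, 0.2], [-0.011, -0.02, -0.021, 0.0, -0.0, 0.0, 0.2], [-0.011, -0.02, -0.021, 0.0, -0.0, 0.0, 0.2], [0.002, 0.002, -0.029, -0.003, 0.054, 0.102, 0.2], [0.004, 0.002, -0.029, -0.003, 0.054, 0.102, 0.2], [0.006, 0.001, -0.029, -0.003, 0.054, 0.102, 0.2], [0.007, 0.001, -0.029, -0.004, 0.055, 0.102, 0.2], [0.009, 0.0, -0.028, -0.003, 0.054, 0.102, 0.2], [0.01, -0.001, -0.027, -0.004, 0.055, 0.103, 0.2], [0.017, 0.025, 0.003, 0.0, -0.0, -0.0, 0.2]]
```

>>> {"fn": "jog_arm", "kwargs": {
  "increments": [
    [0,-0.015,0,0,0,0,0.2],
    [0,-0.03,0,0,0,0,0.2],
    [0,-0.033,0,0,0,0,0.2],
    [0,-0.033,0,0,0,0,0.2],
    [-0.011,-0.025,-0.021,0,0,0,0.2],
    [-0.011,-0.025,-0.021,0,0,0,0.2],
    [-0.011,-0.02,-0.021,0,0,0,0.2],
    [-0.011,-0.015,-0.021,0,0,0,0.2],
    [0,0,0,0,0,0,0.2]
  ]
}}

```text
time: 17.77
tool_pos: [0.4191, 0.2473, 0.2372]
tcp_rot: [-1.565, -0.13, 0.118]
wrist_force: [0.8, -0.1, -1.7]
width: 0.384
```

```bash
cat > sc.py <<'E'
from h import *
import sys
D=float(sys.argv[1]) if len(sys.argv)>1 else .10
A=scan_axes(); S=scanner(); W=S[:3,3]+S[:3,:3]@[.075,.084,0]
d=L-W; x=S[:3,0]; print('window',W,'dist',np.linalg.norm(d),'along',d@A[:,0],'off axis y,z',d@A[:,1],d@A[:,2],'angle',np.degrees(np.arccos(x@A[:,0])), 'aim miss',np.linalg.norm(d-x*(d@x)), readout.read_state()['width'],readout.read_state()['q'])
G=L-D*A[:,0]-.075*A[:,0]-.084*A[:,1]
plan([goal(T(G,A))],.2,maxd=.04,maxa=.12)
E
python3 sc.py
```

```text
window [0.459  0.3521 0.2356] dist 0.2715556235515835 along 0.19231243101589757 off axis y,z -0.1888150287889857 -0.033336060180095495 angle 39.51719757329184 aim miss 0.2629148066658589 0.3836175761815236 [ 0.4823 -0.0974  2.0088 -0.0006  1.2225  0.3247]
6
[[0.002, 0.006, -0.029, -0.003, 0.054, 0.103, 0.2], [0.005, 0.006, -0.029, -0.003, 0.055, 0.103, 0.2], [0.007, 0.006, -0.028, -0.003, 0.054, 0.103, 0.2], [0.009, 0.005, -0.028, -0.003, 0.055, 0.102, 0.2], [0.011, 0.004, -0.027, -0.004, 0.054, 0.103, 0.2], [0.012, 0.002, -0.027, -0.003, 0.055, 0.102, 0.2]]
```

>>> {"fn": "jog_arm", "kwargs": {
  "increments": [
    [0.002,0.003,-0.029,-0.003,0.054,0.103,0.2],
    [0.005,0.003,-0.029,-0.003,0.055,0.103,0.2],
    [0.007,0.004,-0.028,-0.003,0.054,0.103,0.2],
    [0.009,0.004,-0.028,-0.003,0.055,0.102,0.2],
    [0.009,0.003,-0.027,-0.004,0.054,0.103,0.2],
    [0,0,0,0,0,0,0.2],
    [0,0,0,0,0,0,0.2]
  ]
}}

```text
time: 18.65
tool_pos: [0.4566, 0.1077, 0.2135]
tcp_rot: [-1.581, 0.501, 0.309]
wrist_force: [0.4, 0.9, -1.6]
width: 0.39
```

```bash
python3 sc.py; python3 - <<'E'
from h import *
c=read_camera("wrist"); d=read_camera("side"); A=scanner()
cv2.imwrite('pics/scan1.png',np.vstack([cv2.resize(c['img'],(480,300)),cv2.resize(d['img'][130:330,200:520],(480,300))]))
W=A@[.075,.084,0,1]
for n,q in (('wrist',c),('side',d),('scene',read_camera('scene'))):
    i=np.linalg.inv(q['world_from_camera'])@W; print(n,'pred px',i[0]/i[2]*q['fx']+q['cx'],i[1]/i[2]*q['fy']+q['cy'])
    for k in spotter.spot_point(q,'scanner_window')[:2]: print('  window',k['p'],k['location'],pt(q,k['location']))
    for k in spotter.spot_point(q,'label_mango')[:2]: print('  label',k['p'],k['location'],pt(q,k['location']))
E
```

```text
window [0.5138 0.1969 0.1768] dist 0.12148448447732052 along 0.11609135771581053 off axis y,z -0.03256903390768593 -0.014899031642115389 angle 5.956768933980972 aim miss 0.0460318265498898 0.39044724628673566 [0.1412 0.2376 1.7793 0.0524 1.6375 0.2557]
1
[[0.015, 0.011, -0.027, -0.007, 0.051, 0.092, 0.2]]
wrist pred px 453.6841226177297 54.43406344804524
  window 0.96 [457.7, 53.8] [0.5172 0.1953 0.2017]
side pred px 290.5394330744716 229.0826606200045
  window 0.7 [293.1, 226.3] [0.4893 0.2125 0.2151]
  window 0.33 [273.7, 324.7] [0.4478 0.3682 0.0037]
  label 0.97 [275.4, 229.8] [0.5991 0.1698 0.0991]
  label 0.43 [239.1, 231.8] [0.7488 0.1874 0.0152]
scene pred px 382.92543596042583 190.54915580424742
  window 0.85 [383.2, 190.4] [0.5156 0.1985 0.1799]
  label 0.89 [356.7, 228.6] [0.6026 0.1653 0.0953]
  label 0.52 [439.2, 244.6] [0.4642 0.3706 0.0064]
```

View pics/scan1.png

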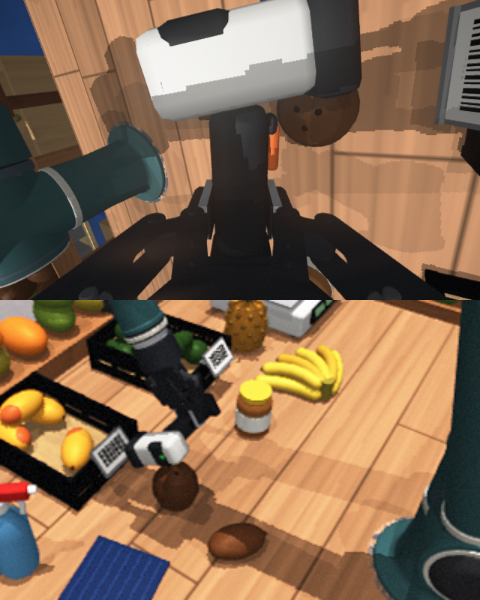

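The predicted window pixels match the detected ones within a few pixels, so the scanner hasn't slipped. The label is ahead at side (275,230). Now the final approach.

>>> {"fn": "jog_arm", "kwargs": {
  "increments": [
    [0.008,0.006,-0.015,-0.003,0.026,0.046,0.2],
    [0.007,0.005,-0.012,-0.004,0.025,0.046,0.2],
    [0,0,0,0,0,0,0.2],
    [0,0,0,0,0,0,0.2]
  ]
}}

```text
time: 19.6
tool_pos: [0.4608, 0.0756, 0.1979]
tcp_rot: [-1.578, 0.623, 0.343]
wrist_force: [-0.1, 0.0, -1.7]
width: 0.386
```

```bash
python3 sc.py
```

```text
window [0.5186 0.1609 0.1535] dist 0.0994962198020337 along 0.09942250466347581 off axis y,z 0.003523913531170855 0.0018136786888009113 angle nan aim miss 0.004668363355074122 0.3856364480005083 [0.0823 0.3145 1.7468 0.0381 1.6929 0.2578]
1
[[-0.001, -0.001, 0.003, 0.001, -0.004, -0.007, 0.2]]sc.py:5: RuntimeWarning: invalid value encountered in arccos
  d=L-W; x=S[:3,0]; print('window',W,'dist',np.linalg.norm(d),'along',d@A[:,0],'off axis y,z',d@A[:,1],d@A[:,2],'angle',np.degrees(np.arccos(x@A[:,0])), 'aim miss',np.linalg.norm(d-x*(d@x)), readout.read_state()['width'],readout.read_state()['q'])
```

>>> {"fn": "jog_arm", "kwargs": {
  "increments": [
    [-0.001,-0.002,0.004,0.001,-0.004,-0.007,0.2],
    [0,0,0,0,0,0,0.2],
    [0,0,0,0,0,0,0.2],
    [0,0,0,0,0,0,0.2],
    [0,0,0,0,0,0,0.2],
    [0,0,0,0,0,0,0.2]
  ]
}}

```text
time: 20.35
tool_pos: [0.4617, 0.0809, 0.2008]
tcp_rot: [-1.578, 0.611, 0.34]
wrist_force: [0.3, -0.4, -1.7]
width: 0.389
```

```bash
python3 sc.py 2>/dev/null; python3 - <<'E'
from h import *
W=scanner()@[.075,.084,0,1]
for n in ('wrist','scene','side'):
    q=read_camera(n); i=np.linalg.inv(q['world_from_camera'])@W; print(n,'pred px',i[0]/i[2]*q['fx']+q['cx'],i[1]/i[2]*q['fy']+q['cy'])
    for k in spotter.spot_point(q,'scanner_window')[:1]: print('  window',k['p'],k['location'])
    for k in spotter.spot_point(q,'label_mango')[:1]: print('  label',k['p'],k['location'],pt(q,k['location']))
    p=cloud(q); s=p[np.linalg.norm(p-L,axis=1)<.024]
    if len(s)>20:
        n_=np.linalg.svd(s-s.mean(0))[2][2]; print(n,'label n',n_*np.sign(n_[2]),len(s),s.mean(0))
E
```

```text
window [0.5196 0.1666 0.1572] dist 0.10068789689094365 along 0.10065385776419593 off axis y,z -0.0021703259661210593 -0.0017925578513220478 angle nan aim miss 0.003086542657377552 0.388909490796979 [0.0908 0.3085 1.7453 0.0418 1.6907 0.2598]
1
[[0.001, 0.002, -0.002, 0.0, 0.002, 0.002, 0.2]]
wrist pred px 455.27388797286534 54.902121532323946
  window 0.67 [454.1, 51.4]
scene pred px 370.9929334531387 194.06734129875795
  window 0.77 [370.2, 196.4]
  label 0.89 [354.5, 225.7] [0.6098 0.1611 0.1104]
scene label n [-0.83   -0.1099  0.5468] 44 [0.6069 0.1638 0.0977]
side pred px 296.25875256326185 226.48881150167404
  window 0.94 [297.8, 224.7]
  label 0.57 [275.4, 229.2] [0.6005 0.1681 0.0993]
side label n [-0.8183 -0.0124  0.5747] 176 [0.6007 0.1665 0.0983]
```

>>> {"fn": "jog_arm", "kwargs": {
  "increments": [
    [0,0,0,0,0,0,0.2],
    [0,0,0,0,0,0,0.2],
    [0,0,0,0,0,0,0.2],
    [0,0,0,0,0,0,0.2],
    [0,0,0,0,0,0,0.2],
    [0,0,0,0,0,0,0.2],
    [0,0,0,0,0,0,0.2],
    [0,0,0,0,0,0,0.2],
    [0,0,0,0,0,0,0.2],
    [0,0,0,0,0,0,0.2]
  ]
}}

```text
time: 22.05
tool_pos: [0.4618, 0.0809, 0.2007]
tcp_rot: [-1.578, 0.611, 0.34]
wrist_force: [-0.2, -0.5, -1.2]
width: 0.385
```

>>> {"fn": "jog_arm", "kwargs": {
  "increments": [
    [0,0,0,0,0,0,0.2],
    [0,0,0,0,0,0,0.2],
    [0,0,0,0,0,0,0.2],
    [0,0,0,0,0,0,0.2],
    [0,0,0,0,0,0,0.2],
    [0,0,0,0,0,0,0.2],
    [0,0,0,0,0,0,0.2],
    [0,0,0,0,0,0,0.2],
    [0,0,0,0,0,0,0.2],
    [0,0,0,0,0,0,0.2]
  ]
}}

```text
time: 23.3
tool_pos: [0.4618, 0.0809, 0.2007]
tcp_rot: [-1.578, 0.611, 0.34]
wrist_force: [0.6, 1.1, -1.7]
width: 0.387
```

```bash
python3 sc.py 2>/dev/null; python3 - <<'E'
from h import *
S=np.load('S0.npy'); B=S.copy(); B[:3,3]=[.42,.25,.24]; U=S.copy(); U[2,3]=.14
plan([goal(B),goal(U)],.2,maxd=.04,maxa=.12)
E
```

```text
window [0.5196 0.1665 0.1571] dist 0.10057039098581808 along 0.10053901509778543 off axis y,z -0.0021085353308752 -0.0017122139150540297 angle nan aim miss 0.0029683298655457423 0.3872286376607846 [0.0906 0.3088 1.7452 0.0418 1.6907 0.2598]
1
[[0.001, 0.002, -0.002, 0.0, 0.001, 0.002, 0.2]]
10
[[-0.014, -0.002, 0.026, 0.003, -0.054, -0.102, 0.2], [-0.013, -0.003, 0.027, 0.003, -0.054, -0.102, 0.2], [-0.011, -0.005, 0.027, 0.003, -0.054, -0.102, 0.2], [-0.009, -0.005, 0.028, 0.004, -0.054, -0.102, 0.2], [-0.006, -0.006, 0.028, 0.003, -0.054, -0.101, 0.2], [-0.005, -0.007, 0.029, 0.004, -0.054, -0.102, 0.2], [0.011, 0.025, 0.021, -0.0, 0.0, 0.0, 0.2], [0.011, 0.025, 0.021, -0.0, 0.0, 0.0, 0.2], [0.011, 0.025, 0.021, -0.0, 0.0, 0.0, 0.2], [0.011, 0.026, 0.022, -0.0, 0.0, 0.0, 0.2]]
```

>>> {"fn": "jog_arm", "kwargs": {
  "increments": [
    [-0.014,-0.002,0.026,0.003,-0.054,-0.102,0.2],
    [-0.013,-0.003,0.027,0.003,-0.054,-0.102,0.2],
    [-0.011,-0.005,0.027,0.003,-0.054,-0.102,0.2],
    [-0.009,-0.005,0.028,0.004,-0.054,-0.102,0.2],
    [-0.006,-0.006,0.028,0.003,-0.054,-0.101,0.2],
    [-0.005,-0.005,0.029,0.004,-0.054,-0.102,0.2],
    [0.011,0.015,0.021,0,0,0,0.2],
    [0.011,0.02,0.021,0,0,0,0.2],
    [0.011,0.02,0.021,0,0,0,0.2],
    [0,0,0,0,0,0,0.2]
  ]
}}

```text
time: 24.55
tool_pos: [0.44, 0.3238, 0.1873]
tcp_rot: [-1.56, -0.148, 0.115]
wrist_force: [0.0, -1.1, -1.5]
width: 0.387
```

```bash
cat > pl.py <<'E'
from h import *
import sys
S=np.load('S0.npy'); U=S.copy(); U[2,3]=float(sys.argv[1]); N=scanner(); print(N[:3,3],N[:3,2],readout.read_state()['wrist_force'])
plan([goal(U)],.2,maxd=.03,maxa=.12)
E
python3 pl.py .09
```

```text
[0.4389 0.3238 0.1856] [-0.0165 -0.0056  0.9998] [ 0.0247 -1.0948 -1.5005]
4
[[0.003, 0.024, 0.004, -0.001, 0.003, 0.004, 0.2], [0.003, 0.024, 0.003, -0.001, 0.003, 0.004, 0.2], [0.003, 0.024, 0.004, -0.0, 0.003, 0.005, 0.2], [0.004, 0.024, 0.003, -0.001, 0.002, 0.004, 0.2]]
```

>>> {"fn": "jog_arm", "kwargs": {
  "increments": [
    [0.003,0.024,0.004,-0.001,0.003,0.004,0.2],
    [0.003,0.024,0.003,-0.001,0.003,0.004,0.2],
    [0.003,0.024,0.003,0,0.003,0.005,0.2],
    [0.003,0.018,0.003,-0.001,0.002,0.004,0.2],
    [0,0,0,0,0,0,0.2]
  ]
}}

```text
time: 25.18
tool_pos: [0.4517, 0.3372, 0.0991]
tcp_rot: [-1.566, -0.126, 0.119]
wrist_force: [-0.3, 0.0, -1.2]
width: 0.388
```

```bash
python3 pl.py .035
```

```text
[0.4505 0.3372 0.0973] [-0.0005  0.0013  1.    ] [-0.3197  0.0295 -1.1517]
3
[[0.0, 0.021, 0.001, 0.0, -0.0, 0.0, 0.2], [0.0, 0.021, 0.001, 0.001, -0.0, 0.0, 0.2], [0.0, 0.02, 0.001, 0.0, -0.0, 0.0, 0.2]]
```

>>> {"fn": "jog_arm", "kwargs": {
  "increments": [
    [0,0.021,0.001,0,0,0,0.2],
    [0,0.021,0.001,0,0,0,0.2],
    [0,0.012,0.001,0,0,0,0.2],
    [0,0,0,0,0,0,0.2],
    [0,0,0,0,0,0,0.2]
  ]
}}

```text
time: 25.8
tool_pos: [0.4552, 0.3418, 0.0499]
tcp_rot: [-1.562, -0.131, 0.113]
wrist_force: [-0.2, 0.1, -1.9]
width: 0.392
```

```bash
python3 pl.py .028
```

```text
[0.454  0.3418 0.0482] [-0.0074 -0.003   1.    ] [-0.1931  0.0583 -1.9052]
1
[[-0.004, 0.02, -0.001, -0.002, -0.001, 0.008, 0.2]]
```

>>> {"fn": "jog_arm", "kwargs": {
  "increments": [
    [-0.003,0.009,-0.001,-0.002,0,0.008,0.2],
    [-0.001,0.007,0,0,0,0,0.2],
    [0,0,0,0,0,0,0.2],
    [0,0,0,0,0,0,0.2]
  ]
}}

```text
time: 26.3
tool_pos: [0.4521, 0.3407, 0.0344]
tcp_rot: [-1.564, -0.126, 0.118]
wrist_force: [-0.8, -0.2, -0.6]
width: 0.387
```

```bash
python3 pl.py .027
```

```text
[0.4509 0.3407 0.0326] [-0.0013 -0.0009  1.    ] [-0.8371 -0.2247 -0.6156]
1
[[-0.001, 0.006, -0.0, -0.001, -0.0, 0.001, 0.2]]
```

>>> {"fn": "jog_arm", "kwargs": {
  "increments": [
    [0,0.003,0,0,0,0.001,0.2],
    [0,0.002,0,0,0,0,0.2],
    [0,0,0,0,0,0,0.2],
    [0,0,0,0,0,0,0.2]
  ]
}}

```text
time: 26.8
tool_pos: [0.4523, 0.3409, 0.0292]
tcp_rot: [-1.564, -0.126, 0.119]
wrist_force: [-0.2, 0.1, -1.6]
width: 0.387
```

>>> {"fn": "jog_arm", "kwargs": {
  "increments": [
    [0,0.001,0,0,0,0,0.2],
    [0,0,0,0,0,0,0.2],
    [0,0,0,0,0,0,0.2]
  ]
}}

```text
time: 27.18
tool_pos: [0.4527, 0.3411, 0.0288]
tcp_rot: [-1.564, -0.126, 0.119]
wrist_force: [-0.0, -0.4, -1.7]
width: 0.389
```

>>> {"fn": "jog_arm", "kwargs": {
  "increments": [
    [0,0.001,0,0,0,0,0.4],
    [0,0,0,0,0,0,0.43],
    [0,0,0,0,0,0,0.5],
    [0,0,0,0,0,0,0.65],
    [0,0,0,0,0,0,0.8],
    [0,0,0,0,0,0,0.9],
    [0,0,0,0,0,0,0.9]
  ]
}}

```text
time: 28.05
tool_pos: [0.4534, 0.3416, 0.0286]
tcp_rot: [-1.563, -0.127, 0.117]
wrist_force: [0.1, 0.2, 0.3]
width: 0.903
```

>>> {"fn": "jog_arm", "kwargs": {
  "increments": [
    [0,-0.02,0,0,0,0,0.9],
    [0,-0.03,0,0,0,0,0.9],
    [0,-0.04,0,0,0,0,0.9],
    [0,-0.04,0,0,0,0,0.9],
    [0,-0.04,0,0,0,0,0.9],
    [0,-0.03,0,0,0,0,0.9],
    [0,0,0,0,0,0,0.9],
    [0,0,0,0,0,0,0.9]
  ]
}}

```text
time: 29.05
tool_pos: [0.4508, 0.3396, 0.2323]
tcp_rot: [-1.565, -0.124, 0.12]
wrist_force: [-0.2, 0.5, -0.5]
width: 0.901
```

```bash
python3 - <<'E'
from h import *
c=read_camera("scene"); d=read_camera("side")
cv2.imwrite('pics/end.png',np.vstack([c['img'][140:340,80:560],cv2.resize(d['img'],(480,300))]))
H=dict(mango_center=.041,bay=.012,label_mango=.098,label_avocado=.098,scanner_grip=.027,scanner_window=.027,mat=0,coconut_center=.049,honey=0,mister=0,bananas=0)
for n,q in (('scene',c),('side',d),('wrist',read_camera('wrist'))):
    for k,h in H.items():
        for e in spotter.spot_point(q,k)[:2]:
            if e['p']>.4: print(n,k,round(e['p'],2),onz(q,e['location'],h),pt(q,e['location']))
E
```

```text
scene mango_center 0.82 [0.7088 0.1726 0.041 ] [0.7253 0.1798 0.0623]
scene mango_center 0.66 [0.333  0.1697 0.041 ] [0.3418 0.1722 0.0483]
scene bay 0.65 [0.475  0.3709 0.012 ] [0.4686 0.3702 0.0057]
scene label_mango 0.84 [0.6023 0.1626 0.098 ] [0.6103 0.1657 0.1063]
scene label_avocado 0.55 [ 0.6007 -0.2028  0.098 ] [ 0.597  -0.2059  0.0942]
scene scanner_grip 0.7 [0.4552 0.3445 0.027 ] [0.4679 0.3462 0.0391]
scene scanner_window 0.93 [0.5057 0.4545 0.027 ] [0.4898 0.4542 0.011 ]
scene mat 0.89 [0.4596 0.3698 0.    ] [0.4652 0.3704 0.0056]
scene coconut_center 0.57 [0.4808 0.145  0.049 ] [0.5073 0.1544 0.0744]
scene honey 0.66 [ 0.4582 -0.1264 -0.    ] [ 0.4847 -0.1096  0.0261]
scene mister 0.78 [0.6228 0.4145 0.    ] [0.6647 0.4175 0.0501]
scene bananas 0.64 [ 0.4429 -0.3534  0.    ] [ 0.4966 -0.307   0.0522]
side mango_center 0.97 [0.3168 0.1849 0.041 ] [0.3133 0.1916 0.0523]
side bay 0.61 [0.7015 0.1683 0.012 ] [0.4423 0.3766 0.3594]
side label_mango 0.89 [0.5998 0.1754 0.098 ] [0.4158 0.3488 0.3618]
side label_avocado 0.89 [ 0.5878 -0.1948  0.098 ] [ 0.5916 -0.2011  0.0924]
si
[... 255 characters left out ...]
3841 0.0382]
side coconut_center 0.68 [0.4713 0.1388 0.049 ] [0.4538 0.1621 0.0841]
side honey 0.89 [ 0.4426 -0.1328  0.    ] [ 0.43   -0.1059  0.0287]
side mister 0.9 [0.6297 0.4225 0.    ] [0.5981 0.437  0.0484]
side mister 0.67 [ 0.4206 -0.3527  0.    ] [ 0.4    -0.2935  0.0497]
side bananas 0.65 [ 0.4401 -0.3596 -0.    ] [ 0.4182 -0.2992  0.0504]
wrist mango_center 0.58 [0.3179 0.1771 0.041 ] [0.4002 0.339  0.2579]
wrist scanner_grip 0.93 [0.454  0.3431 0.027 ] [0.4533 0.3468 0.0439]
wrist scanner_window 0.67 [0.4921 0.4444 0.027 ] [0.4886 0.4425 0.049 ]
wrist coconut_center 0.61 [0.4751 0.1422 0.049 ] [0.4713 0.1716 0.0825]
wrist mister 0.55 [0.6288 0.4133 0.    ] [0.5893 0.4138 0.0752]
```

View pics/end.png

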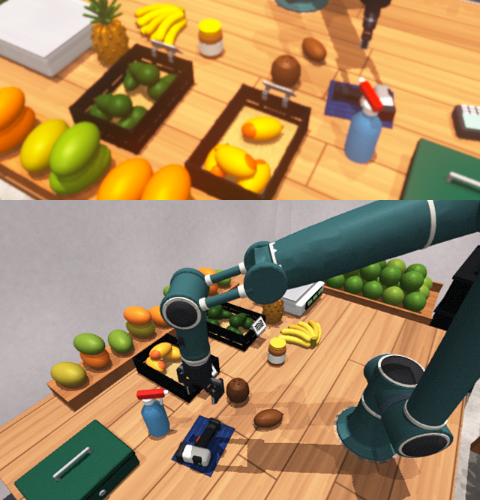

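The final views show the mango in the front bay at (262,128) in the upper picture. The scanner lies on its side on the mat at about (205,440) in the lower one. The arm is clear and everything else is where it stood.

```bash
python3 -c "
from workcell import bot
print(bot.finish_job())"
```

```text
the job is handed in; nothing more can be done
None
```

The job is done and handed in at about 29 s of the 72 s allowed; the system gave no verdict.

- **Mango:** it lies in the empty front half of the mango crate, at about (0.709, 0.173) against a bay centre of (0.704, 0.171). At the set-down the arm stopped descending at the expected contact height, but the force reading never showed the contact clearly. It may have been released up to about 1 mm above the crate floor.
- **Scan:** I held the scanner still for almost 3 s, with its window 100 mm from the mango crate's label. The aim was about 3 mm off the label's centre. The angle came out as undefined (rounding at zero), meaning practically square. One coarse depth reading from the scene camera put the label about 6° further round than the side camera did. I went with the side camera's closer reading.
- **Scanner:** it is back on its side on the blue mat, within about 4 mm of where it started, and the gripper is about 20 cm above it.
- **Everything else:** both crates' labels, the coconut, honey, bananas and mister measured within about 1–1.5 cm of their first positions, which is the scatter of the detections. The pineapple and the brown look-alike were not measured as carefully, but the final pictures show them where they stood.

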